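# Seat the pitch comb leaf in a vice screw's thread and lock it with its pin

### The arm

A 6-joint arm with a two-finger parallel gripper is mounted at the origin on the work surface. World frame = base frame: x ahead of the robot, y to its left, z up, the work surface at z = 0. Lengths are in mm, angles in rad, forces in N, time in s.
With the tool pointing down it reaches from about 350 to 875 mm from the base axis. Payload 4.2 kg.
Tool frame: the origin (TCP) lies on the mounting face of the last link; the fingertips stand 173 mm ahead of it and the grasp point (between the pads) lies grip_point_offset ahead of it (grip_point_offset is the distance from the TCP to the grasp point, in mm); z points along the fingers, y is the line along which they close (so a half turn about z gives the same grasp; the last joint's range is limited). The gripper opens to 85 mm and grips with 20 to 120 N. Pads are 22 mm wide; open, the fingers measure 114 mm over their backs; the gripper's body (76 mm by 85 mm) begins 54 mm behind the grasp point. The pads swing forward as they close: fully open they stand 13 mm farther back than shut.
Start: joints at [-0.95, 0.385, 0.008, 0, -1.194, -0.259], TCP at [221.238, -584.511, 404.712] pointing down, gripper open.
Joint ranges: [-3.14, 3.14], [-1.21, 2.06], [-1.07, 1.41], [-3.16, 2.05], [-2.99, -0.16], [-3.1, 3.1]. Speed limits (rad/s): [2.79, 2.79, 3.14, 3.14, 3.14, 3.14].

### API

Orientations are given as a unit quaternion [x, y, z, w].
In Python, from bench import read_state, get_image, job_done, recognise, place_of, grip_point_offset gives the robot as it stands. The module is installed in compiled form; this text tells all that it offers.
- The arm moves only by the tool carry_out, never from a script. Its arguments are lists of equal length, an entry for each row: "slide": the shift along the tool's x, y, z in m, a list of three; "roll": the turn about the tool's z in degrees; "claw": the finger opening in m, from 0 to 0.0854. A call has 1 to 8 rows; each row is the pose to reach, as a shift and turn from the pose commanded when the call began, along the tool's axes at that moment; what a row does not reach only later rows make up. A row lasts 1/8 s, in which the tool goes at most 62.5 mm and 10.7 degrees, less where a joint would pass 70% of its speed; a pose out of reach is approached as far as the arm can. A call with a gripper value outside its range is refused whole. The fingers move at their own pace and stop on an object; the grip force is fixed at half the most. Time passes only in rows, so rows that repeat a pose let the fingers close. It gives the time, the measured TCP pose, the force, the opening and the grip force at its end, in the units of the state.
- read_state(): the state, without advancing time (a new reading comes with each control period).
- get_image(name): name is "side" or "top"; returns a dict with "img" (480x640x3 uint8, red, green, blue), "z_map" (480x640 float32, mm along the optical axis (not along the pixel's ray), 0 where there is no reading), "mtx" (3x3 intrinsics, pixels), "world_from_camera" (4x4, takes a point from camera to world coordinates). Camera axes: x right, y up, looking along -z (the intrinsics and any distortion apply to the point x, -y, -z); pixel columns grow to the right and rows downward; lengths in mm; the calibration is good to about 2 mm. A picture is of the moment at which its call begins.
- job_done(): hands the job in; it is judged then, once.
Trained networks look in a picture, given as the dict that the camera call returned (one of the last four; its "shot" number tells which), for a name from the list of things; names that differ only in an ending like _2 or _b are one class to them, and where a whole thing is asked for, a point or a joint stands for the part that bears it (a point fixed in the world has none). Each returns a list of dicts, best first, with "conf" (0 to 1); they miss things now and then, are a little off and sometimes report something else, mostly with a low value. They report only what shows in the picture. A call takes as long as a camera call.
- recognise(picture, thing): "at" ([column, row] in pixels, amid what is visible of it).
- place_of(picture, thing): "at" ([column, row] in pixels: a listed point, or the origin of a listed thing).
The state is a dict: "clock": time; "joints": joint angles; "joint_vel": joint speeds; "joint_efforts": joint torques, N m; "position": TCP position; "ee_rot": TCP orientation; "contact_force": force on the tool from outside, world axes, zero at the start; "wrist_torque": the same for the moment, N m; "gripper_width": finger opening in mm; "grasp_force": force on a finger pad.
Only numpy, scipy, OpenCV 4.12 (cv2) and the standard library are available. Lean on these libraries where they do the work, as an engineer would, in place of code of your own. Each camera call takes 0.05 s, during which the arm holds its last target. There are 200 camera calls.

### The job

Check the vice screw lying in the thread-checking stand: slide the carriage from the plain shank onto the thread and hunt along it until the hinged comb leaf can be pressed down with all its teeth home in the grooves, lying flat. Then push the locking pin fully home through the carriage and the leaf, let go, and leave the other things on the bench where they are.

Things in the scene. Friction and masses are not known exactly. Their poses are not given: they have to be found in the camera images.
- stand: Grey checking stand fixed to the bench, base 100 x 360 x 15 mm (y = -220 to +140). Origin at bench level under the screw's axis. Its y axis runs along the screw, from plain shank (-y) over the thread to the 50 mm collar (+y); x points across, away from the robot. With its carriage it is up to 135 mm high (leaf down).
- thread_zone (a point): Point at the stand's y = 0, on top of the 36 mm thick steel vice screw, 63 mm above the bench. The screw does not move: smooth shank, then 9 square grooves (7.5 mm wide, 6 mm deep, pitch 12 mm), then smooth again. The middle groove lies within 7 mm of this point; where exactly differs each time and is not reported: the grooves must be felt or seen.
- carriage (a joint): Travel (m) of the aluminium carriage on two rails along the screw, range 0 to 0.16, growing to the stand's +y. About 3 N moves it; it stays where left. It starts (0 to 0.04) with the leaf over the plain shank. All four teeth can be over grooves only for values of about 0.075 to 0.148. The leaf's pivot lies at y = -165 mm + this value in the stand.
- post_top (a point): Top of the carriage's black square post, 16 mm wide, 135 mm above the bench, 41 mm tall, 27 mm to the -y side of the leaf's pivot. It can be pushed or pinched to slide the carriage.
- leaf (a joint): Angle (rad) of the steel comb leaf: 0 = flat along the screw, teeth at the bottom of the grooves; positive = its +y end raised (0.3 to 0.6 at the start). Stiff hinge: 1 to 2 N on the pad moves it; it stays where left. Teeth that miss the grooves stop it at about 0.16 rad (pad some 13 mm too high); within about 1.5 mm of the grooves they drop in. The pin's hole lines up only below 0.025 rad.
- leaf_pivot (a point): Hinge pivot of the leaf, 70 mm above the bench. The leaf is a 6 mm blade on edge in the mid-plane above the screw, reaching to the stand's +y, with 4 square teeth, 4 mm wide, 36, 48, 60 and 72 mm from the pivot.
- pad_top (a point): Middle of the top of the thumb pad at the leaf's free end, 85 mm along the leaf and 35 mm above the pivot, 105 mm above the bench when flat. Plate 30 mm across by 38 mm along the leaf. At its outer (+y) end, 19 mm from this point, a lip stands 10 mm above it: a fingertip on the pad can press the leaf and push leaf and carriage along +y by the lip.
- pin (a joint): Travel (m) of the 8 mm thick steel locking pin: 0 = drawn out (start), 0.024 = fully home through both cheeks of the carriage and the leaf's 11 mm square hole. It moves along the stand's +x with about 2 N. After 2 mm it strikes the leaf's blade, or passes under the raised leaf and blocks it, unless the leaf is flat.
- pin_knob (a point): Middle of the outer face of the pin's round knob (22 mm diameter, 10 mm long) on the stand's -x side, 80.5 mm above the bench, 54 mm to the +y side of the pivot; 66 mm from the screw's axis at the start, 42 mm when home. The space on its -x side is free down to the bench or base plate.
- cup: Bystander: lidded paper drinking cup, 84 mm wide, 112 mm tall; origin at the centre of its underside.
- offcut: Bystander: wooden offcut 100 x 60 x 45 mm; origin at the centre of its underside.
- wrench: Bystander: steel spanner 200 mm long lying flat beyond the stand; origin in its middle underneath.
- vice_nut: Bystander: dark steel nut 64 mm across, 30 mm high; origin at the centre of its underside.

How it is judged (in metres and radians):
On the way, in this order (a step that is already met when the one before it is completed fails the run):
1. the comb leaf lies flat in the thread, within 0.03 rad, with the pin still drawn out (value of joint leaf below 0.03 rad and value of joint pin below 0.006 m), for 0.2 s.
2. the locking pin is pushed through carriage and leaf (value of joint pin above 0.019 m and value of joint leaf below 0.035 rad), for 0.2 s.
At the end, for the whole second after the job is handed in: The carriage is over the thread, the leaf lies flat in the grooves within 0.035 rad, the pin is at least 19 mm in (through both cheeks and the leaf), and all is at rest (all of step 2 and value of joint carriage above 0.06 m and velocity of joint carriage below 0.01 m/s and velocity of joint leaf below 0.05 rad/s); the robot touches nothing.
It fails at once if a bystander is moved by more than 40 mm (distance of any of cup, offcut, wrench, vice_nut from where it was at the start of the episode above 0.04 m).
It also fails if it takes over 51 s, if anything falls off the work surface, if the arm or the gripper's body presses on something with over 40 N, if the wrist force passes 120 N, or if a joint passes its speed limit or range.

## Working session

There is one attempt and no reset: what is moved stays moved. The work goes in short steps, Python scripts to look and compute and a tool call to move; the robot and the scene stay as the last step left them, time stands still between calls to the robot, and variables do not carry over. Pictures are saved under pics/ and viewed, at most 10 in all, crops included, and the job is handed in when it is done.

Besides the shell and the picture viewer there is one more tool, called after "Request:" as name(argument=value, ...) on one line, values as JSON. carry_out: Moves the arm, as the interface text tells. Its arguments: {"type":"object","properties":{"slide":{"type":"array"},"roll":{"type":"array"},"claw":{"type":"array"}},"required":["slide","roll","claw"]}

```bash
mkdir -p pics
cat > h.py <<'E'
import numpy as np, cv2
from bench import *
from scipy.spatial.transform import Rotation as R
def w(im,px,d=None):
    u,v=px; 
    if d is None:
        p=im["z_map"][int(v)-2:int(v)+3,int(u)-2:int(u)+3]; d=np.median(p[p>0])
    K=im["mtx"]; x=(u-K[0,2])/K[0,0]; y=(v-K[1,2])/K[1,1]
    return (im["world_from_camera"]@[x*d,-y*d,-d,1])[:3]
def atz(im,px,z):
    a=w(im,px,500.);c=im["world_from_camera"][:3,3]
    return c+(a-c)*(z-c[2])/(a[2]-c[2])
def proj(im,p):
    q=np.linalg.inv(im["world_from_camera"])@[*p,1]; K=im["mtx"]
    return K[0,0]*q[0]/-q[2]+K[0,2],K[1,1]*-q[1]/-q[2]+K[1,2]
def save(im,n): cv2.imwrite("pics/"+n,im["img"][:,:,::-1])
E
python3 - <<'E'
from h import *
np.set_printoptions(precision=1,suppress=True)
s=read_state();print(s["clock"],s["position"],s["ee_rot"],s["gripper_width"],grip_point_offset)
Z=dict(stand=0,thread_zone=63,post_top=135,leaf_pivot=70,pad_top=125,pin_knob=80.5,cup=0,offcut=0,wrench=0,vice_nut=0)
for n in("side","top"):
    im=get_image(n);save(im,n+"0.png");print(n,im["world_from_camera"][:3,3],[k for k in im])
    for t,z in Z.items():
        for r in place_of(im,t)[:1]: print(t,np.round(r["at"]),round(r["conf"],2),atz(im,r["at"],z),w(im,r["at"]))
E
```

```text
0.0 [ 221.2 -584.3  403.6] [-0.2  1.   0.  -0. ] 85.44036320235502 154.70000000000002
side [ 481.8  970.4 1051.7] ['img', 'z_map', 'mtx', 'world_from_camera', 'shot']
stand [313. 266.] 0.93 [599.7  -4.9   0. ] [593.7  44.6  53.4]
thread_zone [316. 252.] 0.62 [591.3   0.1  63. ] [591.9  -5.   57.8]
post_top [331. 193.] 0.79 [ 565.7 -162.7  135. ] [ 578.2 -331.    -1.1]
leaf_pivot [329. 216.] 0.58 [ 568.3 -140.6   70. ] [ 566.1 -111.6   95.7]
pad_top [321. 212.] 0.54 [586.1 -90.6 125. ] [583.6 -64.4 147.9]
pin_knob [345. 228.] 0.56 [518.6 -80.5  80.5] [ 520.6 -137.1   28.2]
cup [399. 396.] 0.63 [366.9 367.6   0. ] [375.1 410.6  75. ]
offcut [365. 179.] 0.83 [ 471.  -415.8    0. ] [ 471.2 -386.    22.6]
wrench [254. 254.] 0.55 [771.7 -35.8   0. ] [770.5 -31.5   4.5]
vice_nut [260. 374.] 0.96 [683.8 343.3   0. ] [678.3 360.3  28.5]
top [ 437.3  -23.1 1191.3] ['img', 'z_map', 'mtx', 'world_from_camera', 'shot']
stand [300. 231.] 0.69 [601.6  -1.4   0. ] [593.6  -2.5  57.9]
thread_zone [300. 228.] 0.72 [600.   -2.2  63. ] [600.7  -2.1  58.7]
post_top [365. 242.] 0.67 [ 560.6 -152.4  135. ] [ 561.  -152.7  132.1]
leaf_pivot [352. 240.] 0.63 [ 573.2 -130.6   70. ] [ 570.2 -128.2   94.9]
pad_top [333. 235.] 0.82 [577.  -80.4 125. ] [573.9 -79.1 148. ]
pin_knob [328. 261.] 0.52 [519.5 -72.7  80.5] [518.9 -72.4  88.5]
cup [147. 317.] 0.75 [376.3 374.5   0. ] [382.  337.6 110.6]
offcut [461. 284.] 0.58 [ 473.9 -418.2    0. ] [ 472.6 -403.6   44. ]
wrench [314. 169.] 0.97 [766.  -34.3   0. ] [763.8 -34.2   8. ]
```

View pics/side0.png

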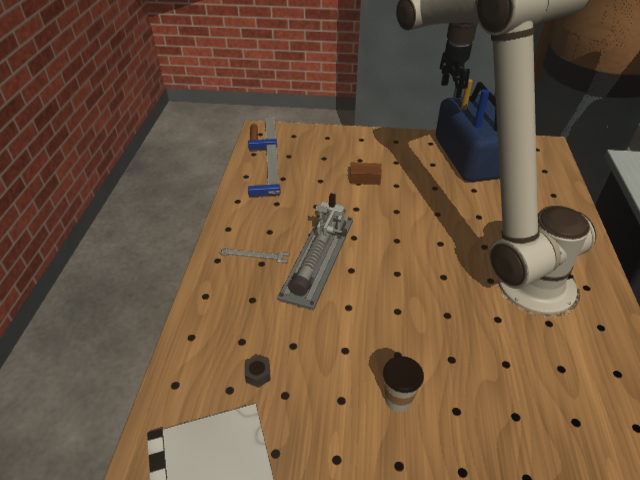

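View pics/top0.png

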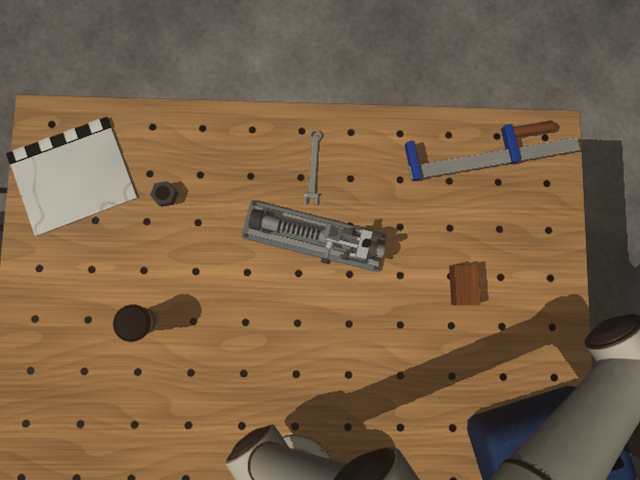

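The pictures show the stand (top picture, columns 245–385, rows 200–270) with the post at the lower right end, the wrench beyond it, the offcut at about (465,283) and the cup at (133,322). Next I fit the stand's pose.

Run:
```python
from h import *
np.set_printoptions(precision=1,suppress=True)
im=get_image("top")
vv,uu=np.mgrid[180:290,225:405]; d=im["z_map"][180:290,225:405]; K=im["mtx"]
P=np.stack([(uu-K[0,2])/K[0,0]*d,-(vv-K[1,2])/K[1,1]*d,-d,np.ones_like(d)],-1)@im["world_from_camera"].T
P=P[...,:3][d>0]
tab=P[P[:,2]<7]; print("table z",np.median(tab[:,2]))
b=P[P[:,2]>11]; 
r=cv2.minAreaRect(b[:,:2].astype(np.float32)); print(r)
box=cv2.boxPoints(r);print(box)
sc=b[(b[:,2]>50)&(b[:,2]<66)&(b[:,1]>-20)&(b[:,1]<60)]; 
hi=b[b[:,2]>120];print("post",len(hi),hi.mean(0))
for lo,h in((125,140),(140,175)):
    q=b[(b[:,2]>lo)&(b[:,2]<h)];print(lo,len(q),np.median(q,0))
c=im["img"][190:280,235:395]; cv2.imwrite("pics/top_crop.png",cv2.resize(c,None,fx=5,fy=5,interpolation=cv2.INTER_CUBIC)[:,:,::-1])
for t in("post_top","pad_top","pin_knob","leaf_pivot","thread_zone","stand"):
    print(t,[ (np.round(r["at"],1),round(r["conf"],2)) for r in place_of(im,t)[:2]])
```

```text
table z 0.4088595309392531
((622.4970703125, -49.302215576171875), (365.0208740234375, 194.10838317871094), 72.6012191772461)
[[ 475.3 -194.4]
 [ 660.5 -252.5]
 [ 769.7   95.8]
 [ 584.5  153.9]]
post 297 [576.5 -94.1 145.9]
125 94 [ 566.1 -151.4  135.5]
140 189 [581.1 -74.7 150.9]
post_top [(array([366.2, 240.5]), 0.74)]
pad_top [(array([334.8, 234.9]), 0.54)]
pin_knob []
leaf_pivot [(array([355.3, 239.8]), 0.51), (array([164.5, 194.6]), 0.34)]
thread_zone [(array([298.2, 229.7]), 0.6), (array([145.8, 318.1]), 0.33)]
stand []
```

View pics/top_crop.png

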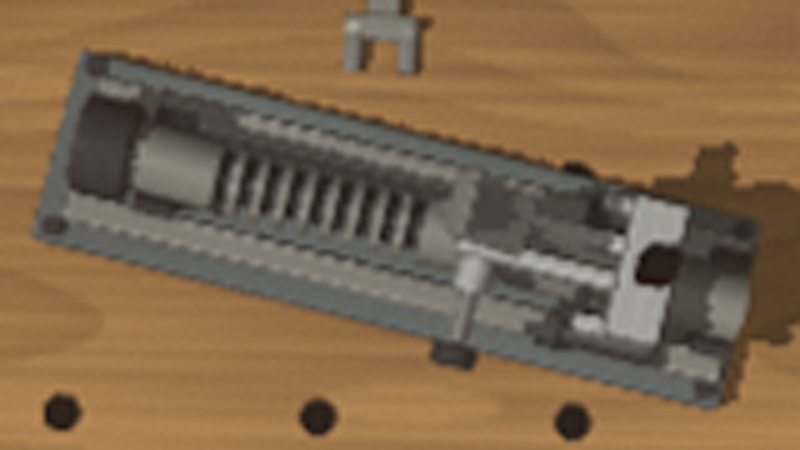

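The crop shows the base corners at about (82,52), (37,237), (722,405) and (758,228). The nine dark grooves run from (230,180) to (405,220), the pad is at (500,215), the post at (655,265) and the knob at (453,353).

```bash
cat >> h.py <<'E'
def fitstand(im):
    from scipy.optimize import least_squares
    c=np.array([[82,52],[37,237],[722,405],[758,228]])/5.+[235,190]-.4
    W=np.array([atz(im,p,15)[:2] for p in c])
    L=np.array([[50,140],[-50,140],[-50,-220],[50,-220]])
    f=lambda q:(q[:2]+L@np.array([[np.cos(q[2]),np.sin(q[2])],[-np.sin(q[2]),np.cos(q[2])]])-W).ravel()
    r=least_squares(f,[600,0,-.25]); return r.x,r.fun
E
python3 - <<'E'
from h import *
np.set_printoptions(precision=1,suppress=True)
im=get_image("top")
q,res=fitstand(im);print(q[:2],np.round(q[2],4),res)
ey=np.array([-np.sin(q[2]),np.cos(q[2])]);ex=np.array([np.cos(q[2]),np.sin(q[2])])
def loc(p): p=np.asarray(p)[:2]-q[:2];return np.array([p@ex,p@ey])
print("post",loc(atz(im,[366.,241.5],135)),"pad",loc([581.1,-74.7]),"knob",loc(atz(im,[325.6,260.6],80.5)))
print("post depth",loc([566.1,-151.4]))
g=cv2.cvtColor(im["img"],cv2.COLOR_RGB2GRAY).astype(np.float32)
ys=np.arange(-70,75,1.)
pr=np.zeros(len(ys))
for x in(-6,-3,0,3,6):
    pts=np.array([proj(im,[*(q[:2]+x*ex+y*ey),63-(18-np.sqrt(324-x*x))]) for y in ys],np.float32)
    pr+=cv2.remap(g,pts[None,:,0],pts[None,:,1],cv2.INTER_CUBIC)[0]/5
for a,b in zip(ys,pr): print(int(a),int(b),end="; ")
m=(ys>-45)&(ys<45); 
ph=np.angle(np.sum((pr[m]-pr[m].mean())*np.exp(-2j*np.pi*ys[m]/12)))
print("\nminima at y0 mod 12:",(-(ph+np.pi)/(2*np.pi)*12*-1)%12)
E
```

```text
[597.5  -0.5] -0.2261 [ 0.9  0.2 -0.9  3.3 -3.4  0.4  3.4 -3.9]
post [   0.2 -159.1] pad [  0.7 -76. ] knob [-60.3 -81.1]
post depth [   3.3 -154.1]
-70 113; -69 112; -68 112; -67 112; -66 113; -65 115; -64 116; -63 117; -62 117; -61 118; -60 119; -59 119; -58 120; -57 120; -56 122; -55 123; -54 124; -53 122; -52 114; -51 98; -50 82; -49 66; -48 55; -47 46; -46 40; -45 43; -44 60; -43 87; -42 111; -41 122; -40 118; -39 103; -38 86; -37 69; -36 54; -35 43; -34 38; -33 43; -32 61; -31 88; -30 111; -29 122; -28 118; -27 104; -26 85; -25 69; -24 55; -23 43; -22 37; -21 42; -20 61; -19 87; -18 111; -17 123; -16 119; -15 104; -14 84; -13 65; -12 50; -11 40; -10 34; -9 40; -8 61; -7 90; -6 113; -5 124; -4 121; -3 108; -2 88; -1 68; 0 51; 1 40; 2 34; 3 40; 4 60; 5 88; 6 111; 7 121; 8 116; 9 102; 10 84; 11 66; 12 51; 13 41; 14 37; 15 43; 16 64; 17 90; 18 113; 19 122; 20 117; 21 102; 22 84; 23 67; 24 54; 25 42; 26 37; 27 43; 28 63; 29 90; 30 113; 31 123; 32 117; 33 101; 34 80; 35 62; 36 49; 37 39; 38 35; 39 43; 40 63; 41 91; 42 117; 43 131; 44 129; 45 114; 46 94; 47 71; 48 53; 49 41; 50 36; 51 42; 52 60; 53 85; 54 106; 55 118; 56 122; 57 123; 58 122; 59 120; 60 120; 61 120; 62 120; 63 121; 64 121; 65 121; 66 121; 67 121; 68 121; 69 121; 70 122; 71 122; 72 122; 73 122; 74 122; 
minima at y0 mod 12: 10.507260184226928
```

```bash
cat >> h.py <<'E'
Q=np.array([597.5,-0.5,-0.2261])
ey=np.array([-np.sin(Q[2]),np.cos(Q[2])]);ex=np.array([np.cos(Q[2]),np.sin(Q[2])])
def loc(p): p=np.asarray(p)[:2]-Q[:2];return np.array([p@ex,p@ey])
def wor(x,y,z): return np.array([*(Q[:2]+x*ex+y*ey),z])
def st():
    s=read_state();M=R.from_quat(s["ee_rot"]).as_matrix()
    F=np.array(s["contact_force"])
    tip=np.array(s["position"])+173*M[:,2]
    print("t",s["clock"],"tip loc",loc(tip),tip[2],"F loc",F[:2]@ex,F[:2]@ey,F[2],"w",s["gripper_width"])
    return s,M,tip
def togo(M,tip,x,y,z): return M.T@(wor(x,y,z)-tip)
E
python3 - <<'E'
from h import *
np.set_printoptions(precision=4,suppress=True)
s,M,tip=st();print(M)
e3=np.array([*ey,0]);t=M.T@e3;print("stand y in tool",t,np.degrees(np.arctan2(t[1],t[0])))
print(togo(M,tip,0,-80,200), s["joints"])
E
```

```text
t 1.5 tip loc [-235.7635 -653.5041] 231.7096045293977 F loc -0.38834739077127833 -0.40891773823306204 -0.21118968105271377 w 85.72867859416941
[[-0.9353 -0.354  -0.    ]
 [-0.354   0.9353 -0.    ]
 [ 0.      0.     -1.    ]]
stand y in tool [-0.5546  0.8321 -0.    ] 123.68477507715646
[-514.2582  346.4536   31.7057] [-0.9504  0.3847  0.0079  0.     -1.194  -0.2586]
```

Request:
carry_out(slide=[[-0.045,0.03,0],[-0.095,0.064,0],[-0.145,0.098,0],[-0.195,0.131,0],[-0.245,0.165,0],[-0.295,0.199,0],[-0.345,0.232,0],[-0.395,0.266,0]], roll=[-7,-14,-21,-28,-35,-42,-49,-56.3], claw=[0,0,0,0,0,0,0,0])

```text
clock: 2.5
position: [497.4, -194.1, 405.1]
ee_rot: [-0.624, 0.781, -0.0, 0.0]
contact_force: [0.3, 0.3, 0.2]
gripper_width: -0.1
grasp_force: 0.0
```

Run:
```python
from h import *
np.set_printoptions(precision=4,suppress=True)
s,M,tip=st()
t=M.T@[*ey,0];print(t,np.degrees(np.arctan2(t[1],t[0])))
print(togo(M,tip,0,-82,175), s["joints"])
```

```text
t 2.5 tip loc [ -54.0337 -211.1501] 232.137110690082 F loc 0.21038136543424746 0.36947550272839086 0.15875074315194354 w -0.08676143668742596
[-1.     -0.0042 -0.0001] -179.7601573591516
[-128.9262  -54.5205   57.1802] [-0.0681  0.2294 -0.2149  0.0002 -1.1256 -0.1539]
```

Request:
carry_out(slide=[[-0.04,-0.018,0],[-0.085,-0.036,0.0],[-0.115,-0.05,0.01],[-0.129,-0.0545,0.04],[-0.129,-0.0545,0.057],[-0.129,-0.0545,0.057]], roll=[0,0,0,0,0,0], claw=[0,0,0,0,0,0])

```text
clock: 3.25
position: [578.4, -82.2, 346.2]
ee_rot: [-0.623, 0.782, 0.001, -0.001]
contact_force: [-1.1, -0.4, 1.3]
gripper_width: -0.2
grasp_force: 0.0
```

Run:
```python
from h import *
st()
im=get_image("side");c=im["img"][150:320,240:400];cv2.imwrite("pics/s1.png",cv2.resize(c,None,fx=3.5,fy=3.5,interpolation=cv2.INTER_CUBIC)[:,:,::-1])
```

```text
t 3.25 tip loc [ -0.89961114 -84.08677676] 173.24506813273024 F loc -0.9802034268187272 -0.6656025967479402 1.2862503785777526 w -0.20855033040283863
```

View pics/s1.png

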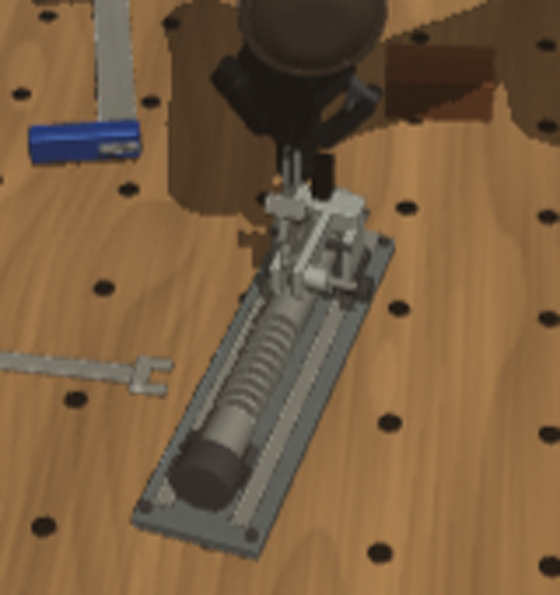

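The tips hang just above the raised pad at about (290,195) in the crop. I'll go down onto it, following its arc.

Request:
carry_out(slide=[[0,0,0.01],[0,0,0.018],[-0.002,0,0.024],[-0.006,0,0.03],[-0.011,0,0.036],[-0.015,0,0.041],[-0.019,0,0.046],[-0.019,0,0.046]], roll=[0,0,0,0,0,0,0,0], claw=[0,0,0,0,0,0,0,0])

```text
clock: 4.3
position: [582.8, -63.6, 301.1]
ee_rot: [-0.623, 0.782, 0.0, -0.001]
contact_force: [-0.3, 0.2, -0.2]
gripper_width: -0.1
grasp_force: 0.0
```

Run:
```python
from h import *
st()
```

```text
t 4.3 tip loc [ -0.43034721 -64.843809  ] 128.05926794291366 F loc -0.290538150000157 0.13446804256928913 -0.20640465019181511 w -0.14494162122315687
```

Request:
carry_out(slide=[[-0.003,0,0.004],[-0.006,0,0.008],[-0.008,0,0.01],[-0.009,0,0.012],[-0.009,0,0.012]], roll=[0,0,0,0,0], claw=[0,0,0,0,0])

```text
clock: 4.92
position: [584.7, -55.8, 290.9]
ee_rot: [-0.623, 0.782, -0.001, -0.001]
contact_force: [-2.4, -3.6, 6.8]
gripper_width: 0.0
grasp_force: 3.4
```

Run:
```python
from h import *
st()
im=get_image("side");c=im["img"][150:320,240:400];cv2.imwrite("pics/s2.png",cv2.resize(c,None,fx=3.5,fy=3.5,interpolation=cv2.INTER_CUBIC)[:,:,::-1])
```

```text
t 4.925 tip loc [-1.21823665e-02 -5.69700874e+01] 117.93786639619321 F loc -1.5722300411324113 -4.03867134778863 6.837489870764054 w 0.04691390057955832
```

View pics/s2.png

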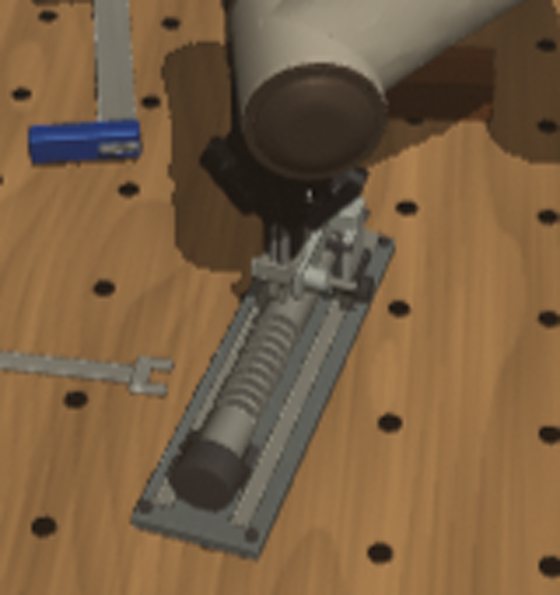

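Teeth rest on the shank: tip at 118 mm, 7 N down. Now I push along +y by the lip.

Request:
carry_out(slide=[[-0.004,0,0],[-0.009,0,0],[-0.014,0,0],[-0.019,0,0],[-0.024,0,0],[-0.029,0,0],[-0.034,0,0],[-0.036,0,0]], roll=[0,0,0,0,0,0,0,0], claw=[0,0,0,0,0,0,0,0])

```text
clock: 5.98
position: [592.3, -26.1, 290.2]
ee_rot: [-0.622, 0.783, -0.002, -0.005]
contact_force: [1.0, -27.8, 2.3]
gripper_width: -0.2
grasp_force: 15.6
```

Run:
```python
from h import *
np.set_printoptions(precision=1,suppress=True)
st()
im=get_image("side")
for t,z in(("post_top",135),("pad_top",118),("pin_knob",80.5)):
    for r in place_of(im,t)[:1]:
        print(t,r["conf"],loc(atz(im,r["at"],z)))
```

```text
t 5.975 tip loc [  0.2 -28.1] 117.24544308905107 F loc 7.14772690034325 -26.830666513236842 2.3054741377498993 w -0.17917609791623695
post_top 0.24 [112.8 124.5]
pad_top 0.39 [ -3.9 -28.5]
pin_knob 0.62 [-63.4 -60.1]
```

Request:
carry_out(slide=[[0,0,-0.002],[-0.002,0,-0.003],[-0.004,0,-0.003],[-0.007,0,-0.003],[-0.01,0,-0.003],[-0.012,0,-0.003]], roll=[0,0,0,0,0,0], claw=[0,0,0,0,0,0])

```text
clock: 6.92
position: [595.5, -11.5, 292.3]
ee_rot: [-0.622, 0.783, -0.001, -0.003]
contact_force: [2.4, -15.9, -1.5]
gripper_width: -0.0
grasp_force: 10.5
```

Run:
```python
from h import *
np.set_printoptions(precision=1,suppress=True)
st()
im=get_image("side");save(im,"s3.png")
for t,z in(("post_top",135),("pad_top",118),("pin_knob",80.5)):
    for r in place_of(im,t)[:1]:
        print(t,r["conf"],loc(atz(im,r["at"],z)))
```

```text
t 6.925 tip loc [  0.3 -12.2] 119.33867465710455 F loc 5.900964458565171 -14.961818711068553 -1.5393467720894192 w -0.011678669582371999
pad_top 0.63 [ -1.8 -11.9]
pin_knob 0.47 [-61.9 -53. ]
```

Request:
carry_out(slide=[[-0.002,0,0],[-0.004,0,0],[-0.006,0,0],[-0.008,0,0],[-0.0095,0,0],[-0.011,0,0],[-0.0125,0,0],[-0.014,0,0]], roll=[0,0,0,0,0,0,0,0], claw=[0,0,0,0,0,0,0,0])

```text
clock: 8.12
position: [598.5, 4.6, 291.9]
ee_rot: [-0.623, 0.783, 0.0, -0.001]
contact_force: [2.4, -9.2, -4.8]
gripper_width: -0.2
grasp_force: 4.2
```

```bash
python3 -c "
from h import *
st()"
```

```text
t 8.125 tip loc [-0.46271511  4.80813145] 118.94579283205519 F loc 4.374391492320968 -8.419996516723078 -4.841810591253229 w -0.19898418341841795
```

Request:
carry_out(slide=[[-0.001,0,0.002],[-0.002,0,0.003],[-0.003,0,0.003],[-0.004,0,0.003],[-0.005,0,0.003],[-0.006,0,0.003],[-0.007,0,0.003],[-0.008,0,0.003]], roll=[0,0,0,0,0,0,0,0], claw=[0,0,0,0,0,0,0,0])

```text
clock: 9.12
position: [599.8, 8.8, 287.9]
ee_rot: [-0.622, 0.783, -0.001, -0.005]
contact_force: [3.8, -24.1, -7.5]
gripper_width: 0.3
grasp_force: 11.3
```

```bash
python3 -c "
from h import *
st()
im=get_image('side');c=im['img'][150:320,240:400];cv2.imwrite('pics/s4.png',cv2.resize(c,None,fx=3.5,fy=3.5,interpolation=cv2.INTER_CUBIC)[:,:,::-1])"
```

```text
t 9.125 tip loc [-0.76448526  7.88049589] 114.888141607242 F loc 9.10998586901443 -22.674012586250935 -7.477800016807298 w 0.347262486455955
```

View pics/s4.png

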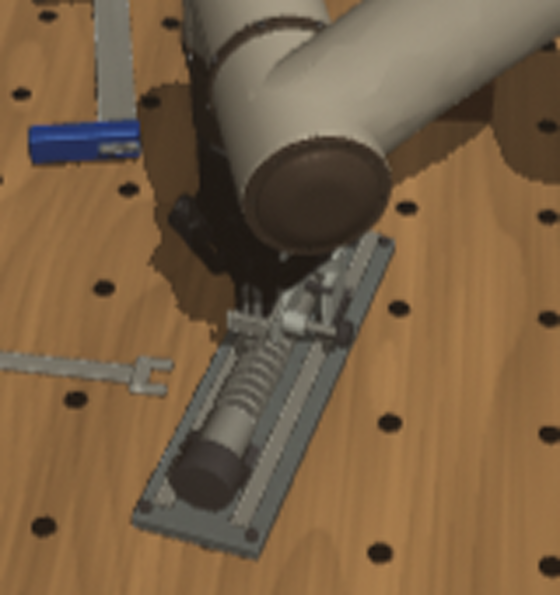

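The tip has sunk to 115 mm and the carriage has stalled, so the teeth are probably entering the grooves. I'll ease the push and press down.

Request:
carry_out(slide=[[0.003,0,0.003],[0.004,0,0.006],[0.004,0,0.009],[0.003,0,0.012],[0.002,0,0.013],[0.002,0,0.013]], roll=[0,0,0,0,0,0], claw=[0,0,0,0,0,0])

```text
clock: 9.93
position: [600.0, 11.1, 278.3]
ee_rot: [-0.623, 0.782, -0.001, -0.001]
contact_force: [-3.2, -4.4, 6.0]
gripper_width: 0.0
grasp_force: 4.1
```

```bash
python3 -c "
from h import *
st()"
```

```text
t 9.925 tip loc [-0.09220265 11.62356244] 105.25342607006468 F loc -2.099401401955463 -5.0391486579289655 5.960299386391343 w 0.026375364218693787
```

Request:
carry_out(slide=[[0,0,0.003],[0,0,0.006],[0,0,0.006]], roll=[0,0,0], claw=[0,0,0])

```text
clock: 10.3
position: [600.0, 11.4, 277.6]
ee_rot: [-0.624, 0.781, -0.002, 0.0]
contact_force: [-11.5, -2.0, 29.2]
gripper_width: 0.2
grasp_force: 15.2
```

```bash
python3 -c "
from h import *
st()"
```

```text
t 10.3 tip loc [ 0.17869586 11.91715696] 104.63325972884243 F loc -10.728546476047029 -4.534117465777041 29.223675406989894 w 0.223153539299994
```

The leaf is flat, on a hard stop at 104.6 mm with 29 N. I lift off and go to the knob side.

Request:
carry_out(slide=[[0.004,0,-0.005],[0.006,0,-0.025],[0.008,0,-0.065],[0.02,0.04,-0.07],[0.035,0.09,-0.07],[0.038,0.112,-0.07],[0.038,0.112,-0.07]], roll=[0,0,0,0,0,0,0], claw=[0,0,0,0,0,0,0])

```text
clock: 11.18
position: [481.4, -0.2, 341.3]
ee_rot: [-0.623, 0.782, -0.0, 0.001]
contact_force: [1.0, -0.1, 1.0]
gripper_width: -0.0
grasp_force: 0.0
```

Run:
```python
from h import *
np.set_printoptions(precision=1,suppress=True)
s,M,tip=st()
ims={n:get_image(n) for n in("side","top")}
for n,im in ims.items():
  for t,z in(("post_top",135),("pad_top",105),("pin_knob",80.5)):
    for r in place_of(im,t)[:1]:
        print(n,t,np.round(r["at"]),r["conf"],loc(atz(im,r["at"],z)),w(im,r["at"])[2])
c=[cv2.resize(im["img"][a:a+120,b:b+160],None,fx=3,fy=3,interpolation=cv2.INTER_CUBIC) for im,a,b in((ims["side"],190,240),(ims["top"],180,235))]
cv2.imwrite("pics/s5.png",cv2.resize(np.hstack(c),(800,300))[:,:,::-1])
print(togo(M,tip,-100,-28,75))
```

```text
t 11.175 tip loc [-113.   -25.5] 168.34971224469422 F loc 1.0160762450361849 0.1820363472013363 1.0211210671395556 w -0.024968883629728784
side post_top [326. 206.] 0.88 [  -0.5 -110.4] 131.95123277266725
side pad_top [313. 244.] 0.45 [-5.6 13.5] 102.83168680672895
side pin_knob [337. 243.] 0.51 [-56.3 -32.8] 87.42900233854982
top post_top [300. 234.] 0.69 [-19.   -7.7] 59.12676309445578
top pad_top [295. 228.] 0.85 [-5.   7.9] 105.87482460676688
[  2.6 -12.9  93.4]
```

View pics/s5.png

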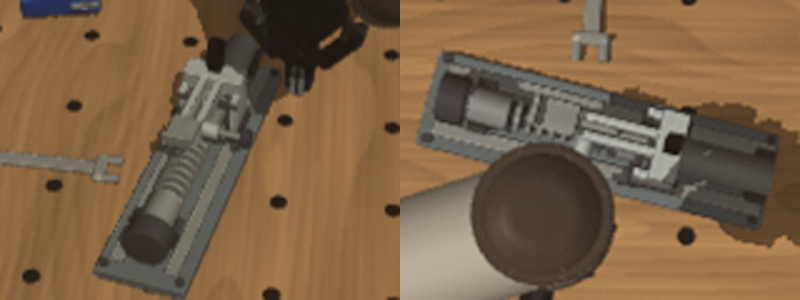

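The pictures show the leaf lying flat, the pad at (180,130) in the left half and the knob at about (235,137), pin still out. I go down beside the knob.

Request:
carry_out(slide=[[0.003,0,0.03],[0.003,0,0.065],[0.003,0,0.088],[0.003,0,0.092],[0.003,-0.01,0.092],[0.003,-0.02,0.092],[0.003,-0.025,0.092],[0.003,-0.03,0.092]], roll=[0,0,0,0,0,0,0,0], claw=[0,0,0,0,0,0,0,0])

```text
clock: 12.58
position: [511.5, -10.6, 249.1]
ee_rot: [-0.623, 0.783, -0.0, 0.0]
contact_force: [-0.1, -1.3, 0.3]
gripper_width: -0.2
grasp_force: 0.0
```

Run:
```python
from h import *
np.set_printoptions(precision=1,suppress=True)
s,M,tip=st()
im=get_image("side")
cv2.imwrite("pics/s6.png",cv2.resize(im["img"][190:310,260:420],None,fx=4,fy=4,interpolation=cv2.INTER_CUBIC)[:,:,::-1])
```

```text
t 12.575 tip loc [-81.4 -29. ] 76.11877623211501 F loc 0.15849650704550822 -1.3107337341823315 0.3320182409166313 w -0.20327954169720291
```

View pics/s6.png

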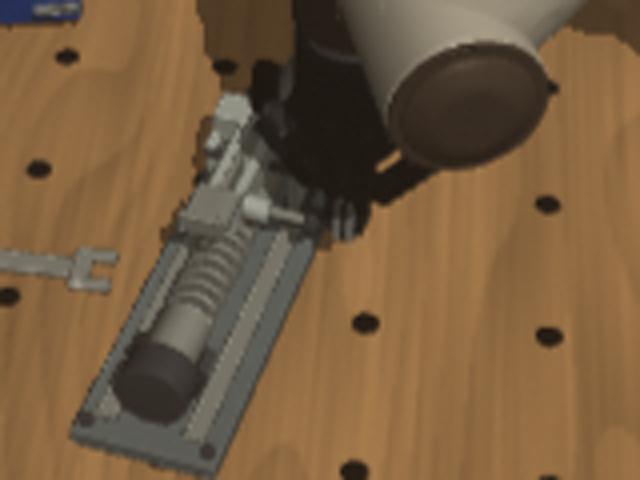

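The closed fingertips at (345,220) stand just outside the knob at (315,215). Now I push.

Request:
carry_out(slide=[[0,-0.004,0],[0,-0.008,0],[0,-0.012,0],[0,-0.016,0],[0,-0.02,0],[0,-0.023,0],[0,-0.026,0],[0,-0.026,0]], roll=[0,0,0,0,0,0,0,0], claw=[0,0,0,0,0,0,0,0])

```text
clock: 13.62
position: [536.7, -16.3, 248.6]
ee_rot: [-0.623, 0.782, -0.0, 0.0]
contact_force: [-1.3, 0.1, 0.3]
gripper_width: -0.1
grasp_force: 0.2
```

```bash
python3 -c "
from h import *
st()"
```

```text
t 13.625 tip loc [-55.61144902 -28.9829157 ] 75.63175449174886 F loc -1.2744850435866695 -0.1783723468903274 0.2676855071383504 w -0.08784671737420832
```

Request:
carry_out(slide=[[0,-0.003,0],[0,-0.006,0],[0,-0.009,0],[0,-0.009,0]], roll=[0,0,0,0], claw=[0,0,0,0])

```text
clock: 14.12
position: [541.4, -18.1, 248.2]
ee_rot: [-0.622, 0.783, 0.004, -0.005]
contact_force: [-15.6, 6.8, 11.8]
gripper_width: 0.6
grasp_force: 8.3
```

```bash
python3 -c "
from h import *
st()"
```

```text
t 14.125 tip loc [-52.98421392 -30.38298904] 75.23420069202984 F loc -16.761989773318657 3.0836544892038145 11.820347485746163 w 0.5521665995493805
```

Request:
carry_out(slide=[[0,0.01,0],[0,0.04,0],[0,0.06,-0.02],[0,0.09,-0.07],[0,0.13,-0.1],[0,0.18,-0.1],[0,0.18,-0.1]], roll=[0,0,0,0,0,0,0], claw=[0,0,0,0,0,0,0])

```text
clock: 15.0
position: [367.2, 21.9, 349.4]
ee_rot: [-0.624, 0.782, -0.0, 0.002]
contact_force: [-0.3, 0.3, -0.0]
gripper_width: 0.4
grasp_force: 0.0
```

Run:
```python
from h import *
np.set_printoptions(precision=1,suppress=True)
st()
ims={n:get_image(n) for n in("side","top")}
for n,im in ims.items():
  for t,z in(("post_top",135),("pad_top",105),("pin_knob",80.5)):
    for r in place_of(im,t)[:1]:
        print(n,t,np.round(r["at"]),r["conf"],loc(atz(im,r["at"],z)),w(im,r["at"])[2])
c=[cv2.resize(im["img"][a:a+120,b:b+160],(400,300),interpolation=cv2.INTER_CUBIC) for im,a,b in((ims["side"],190,240),(ims["top"],180,235))]
cv2.imwrite("pics/s7.png",np.hstack(c)[:,:,::-1])
```

```text
t 15.0 tip loc [-229.1  -29.4] 176.35228313146885 F loc -0.3094470499166757 0.21011346184528062 -0.047495003608924585 w 0.40797967779121513
side post_top [324. 203.] 0.84 [   8.  -118.8] -1.046757809159999
side pad_top [315. 241.] 0.51 [-4.6  1.2] 102.20125085541338
side pin_knob [324. 203.] 0.72 [  30.3 -180.7] -3.100629420391215
top post_top [344. 237.] 0.59 [  -2.3 -107.6] 133.51320639616688
top pin_knob [148. 316.] 0.73 [-287.4  288.6] 108.40083296991543
```

View pics/s7.png

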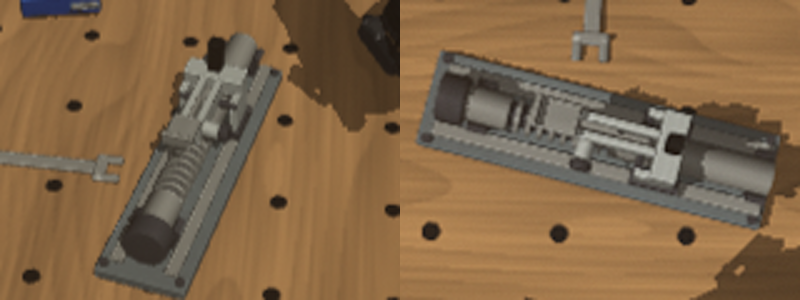

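The knob now sits against its boss, at (580,160) in the right half, and the leaf is flat. One numeric check before handing in.

Run:
```python
from h import *
im=get_image("top")
print("outer edge/centre",loc(atz(im,[306.6,246.8],88)),loc(atz(im,[307,244.],88)))
g=im["img"].mean(2); 
for x in range(-75,-20,3): 
    print(x,[int(g[int(round(v)),int(round(u))]) for u,v in [proj(im,wor(x,y,88)) for y in(-32,-29,-26)]],end=" ")
```

```text
outer edge/centre [-40.01470881 -29.23912795] [-33.29538    -28.52284707]
-75 [112, 112, 111] -72 [119, 118, 118] -69 [122, 121, 119] -66 [118, 114, 113] -63 [111, 110, 111] -60 [110, 111, 111] -57 [99, 99, 94] -54 [93, 105, 106] -51 [105, 104, 105] -48 [106, 106, 105] -45 [99, 102, 86] -42 [56, 76, 56] -39 [52, 63, 67] -36 [56, 62, 65] -33 [51, 57, 58] -30 [97, 93, 129] -27 [135, 161, 172] -24 [137, 163, 173] -21 [127, 166, 172]
```

The knob's outer face is at -43 mm, so the pin is home.

```bash
python3 -c "
from bench import *
print(job_done())"
```

```text
the job is handed in; nothing more can be done
None
```

The job is handed in, result not reported: the comb leaf lies flat in the thread, the locking pin measures fully home (knob face about 43 mm from the screw's axis), the arm is clear, and it never went near the bystanders.

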